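# True the corner of the tube-rack jig and hold the square in it

### The job

Get the rack-gluing jig ready: clear its corner with the wiper by pulling the red knob all the way out and then pushing it fully home. Then pick up the steel square by its wooden grip, lay it flat on the jig's bed and press it into the corner until its two outer edges bear against both fences. Finish while still gripping it and pressing it against both fences, so that I can check the corner; leave the other things on the bench alone.

Things in the scene. Friction and masses are not known exactly. Their poses are not given: they have to be found in the camera images.
- jig: Corner jig fixed to the bench: aluminium bed, top 8 mm above the bench, with two grey fences at right angles. Origin: the inner corner where the fence faces meet, at bench height. Far fence's face is the plane x = 0, side fence's face the plane y = 0; the square goes at x < 0, y < 0. The bed spans x -140 to 34, y -135 to 30 mm. z is up.
- far_fence: Grey fence along the jig's y axis, face at x = 0, y from -135 to 30 mm, 22 mm above the bench at its face; from x = 14 to 34 mm it carries the wiper's slide housing, 38 mm above the bench. Fixed to the jig, same origin and axes as the jig.
- side_fence: Grey fence along the jig's x axis, face at y = 0, x from -140 to -34 mm, 22 mm above the bench, 30 mm thick; between x = -34 and 0 it has a notch 16 mm deep in which the wiper parks. Fixed to the jig, same origin and axes as the jig.
- wiper (a joint): Slide of the wiper, m: 0 = knob fully home (black wiper blade parked in the side fence's notch), 0.045 = fully out at its stop (blade stands in the corner, in the square's way). Pulling out goes along the jig's -y. A spring detent holds it at both ends: it takes about 6 N to leave either end, less towards half-way, and then helps it on.
- knob_grip (a point): Centre of the red round knob, 26 mm diameter, 22 mm long, axis level along the jig's y, 29 mm above the bench, on a 10 mm rod, 30 mm of which shows behind it when home. Home it lies at x = 24, y = -176 mm in the jig's frame; it moves to -y as it is pulled. It can be pinched from above across its diameter. Axes as the jig's.
- square_grip (a point): Centre of the steel square's wooden grip, a post 28 x 28 mm from 10 to 52 mm above the square's underside; this point is 32 mm above it. The grip can be taken across x or y. Axes of the square: z up; its outer edges face +x (46 mm from this point) and +y (40 mm from it).
- square_corner (a point): The square's outer corner, at its underside (46, 40, -32 mm from the grip's centre along the square's axes, which are this point's axes too). Seated, it coincides with the jig's inner corner on the bed.
- square: The square: flat L of steel plate 10 mm thick, about 0.45 kg, balanced near its grip; origin on its underside below the grip, axes as for the grip. Leg along x 120 mm long, leg along y 100 mm, both 30 mm wide. It belongs in the jig with its axes parallel to the jig's: outer edge +x against the far fence, outer edge +y against the side fence.
- soap: Bystander: amber bottle, 56 mm diameter, 130 mm tall; origin under its centre. Leave alone.
- beaker: Bystander: glass beaker, 72 mm diameter, 95 mm tall; origin under its centre. Leave alone.
- stopper_a: Bystander: small white stopper, 20 mm diameter, 26 mm tall, standing; origin under its centre. Leave alone.
- stopper_b: Bystander: another such white stopper. Leave alone.
- stopper_c: Bystander: a third such white stopper. Leave alone.
Not all that is in view belongs to the job. What is shaped like the square but blue is not meant.

How it is judged (in metres and radians):
On the way, in this order (a step that is already met when the one before it is completed fails the run):
1. the wiper knob is pulled fully out (value of joint wiper above 0.04 m), for 0.1 s.
2. the wiper knob is pushed fully home (value of joint wiper below 0.004 m), for 0.1 s.
3. the square lies in the corner, pressed against both fences (x of square_corner in the frame of jig between -0.003 and 0.002 m and y of square_corner in the frame of jig between -0.003 and 0.002 m and z of square_corner in the frame of jig between 0.005 and 0.011 m and angle between the x axis of square_corner and the x axis of jig, either way round below 0.025 rad and angle between square_corner's own z axis and vertical below 0.03 rad and contact force between square and far_fence above 1 N and contact force between square and side_fence above 1 N and contact force between the fingers and square above 1 N), for 0.3 s.
At the end, for the whole second after the job is handed in: Wiper home within 4 mm; square still gripped, at rest, flat on the bed (3 mm, 0.03 rad), outer corner within 3 mm of the jig corner, edges within 0.025 rad of the fences, pressing on each fence with over 1 N (all of step 3 and value of joint wiper below 0.004 m and linear speed of square below 0.02 m/s); the arm keeps its last pose, push and grip.
It fails at once if the bottle or the beaker is knocked over or shifted by more than 3 cm (distance of any of soap, beaker from where it was at the start of the episode above 0.03 m or angle between any of soap, beaker's own z axis and vertical above 0.5 rad).
It fails at once if a stopper is knocked over or shifted by more than 3 cm (distance of any of stopper_a, stopper_b, stopper_c from where it was at the start of the episode above 0.03 m or angle between any of stopper_a, stopper_b, stopper_c's own z axis and vertical above 0.5 rad).
It also fails if it takes over 64 s, if anything falls off the work surface, if the arm or the gripper's body presses on something with over 40 N, if the wrist force passes 120 N, or if a joint passes its speed limit or range.

### The arm

A 6-joint arm with a two-finger parallel gripper is mounted at the origin on the work surface. World frame = base frame: x ahead of the robot, y to its left, z up, the work surface at z = 0. Lengths are in m, angles in degrees, forces in N, time in s.
With the tool pointing down it reaches from about 0.3 to 0.75 m from the base axis. Payload 8.5 kg.
Tool frame: the origin (TCP) lies midway between the tips of the shut fingers; the grasp point (between the pads) lies behind it (grasp_offset is the z of the grasp point in the tool frame, in m); z points along the fingers, y is the direction in which the jaws open and shut (so a half turn about z gives the same grasp; the last joint's range is limited). The gripper opens to 85 mm and grips with 20 to 120 N. Pads are 22 mm wide; open, the fingers measure 114 mm over their backs; the gripper's body (76 mm by 85 mm) begins 54 mm behind the grasp point. The pads swing forward as they close: fully open they stand 13 mm farther back than shut.
Start: joints at [60.258, 21.807, 74.336, -0, 83.858, -12.336], TCP at [0.165, 0.525, 0.231] pointing down, gripper open.
Joint ranges: [-178.18, 178.18], [-50.72, 133.34], [12.68, 142.11], [-81.47, 261.47], [9.98, 163.14], [-165.26, 165.26]. Speed limits (degrees/s): [136.94, 136.94, 180, 180, 180, 180].

### API

Orientations are given as a 3x3 rotation matrix whose columns are the frame's x, y, z axes.
In Python, from rig import * gives the robot as it stands.
- The arm moves only by the shell command python3 -m pendant 'ROWS' [FORCE]. ROWS is JSON, one flat list of numbers, 7 for each row, row after row: the finger opening in mm, from 0 to 85.4, then the shift along the tool's x, y, z in units of 50 mm (1.0 is 50 mm), then the turn, a rotation vector about the tool's x, y, z in units of 8 degrees (1.0 is 8 degrees). In form: [hand, dx, dy, dz, wx, wy, wz, hand, dx, dy, dz, wx, wy, wz, ...]. A call has 1 to 12 rows; each row shifts and turns the commanded pose from where the row before left it, along the tool's axes as they then stand; what a row does not reach is not made up. A row lasts 1/10 s, in which the tool goes at most 50 mm and 8.59 degrees, less where a joint would pass 70% of its speed; a pose out of reach is approached as far as the arm can. A call is refused whole if a number of a shift passes 1 or a number of a turn 1, either way. A call with a gripper value outside its range is refused whole. The fingers move at their own pace and stop on an object; FORCE is the grip in N (left out, the last holds). Time passes only in rows, so rows that do not move let the fingers close. It gives the time, the measured TCP pose, the force and the opening at its end, in the units of the state.
- observe(): the state, without advancing time (a new reading comes with each control period).
- get_image(name): name is "scene" or "side" or "wrist"; returns a dict with "frame" (400x640x3 uint8, red, green, blue), "depth" (400x640 float32, m along the optical axis (not along the pixel's ray), 0 where there is no reading), "K" (3x3 intrinsics, pixels), "rvec" (rotation vector, rad) and "tvec" (3), from world to camera coordinates, as OpenCV has them. Camera axes: x right, y down, z forward; pixel columns grow to the right and rows downward; lengths in m; the calibration is good to about 2 mm. A picture is of the moment at which its call begins.
- close_job(): hands the job in, once; it reports no verdict.
The state is a dict: "time_s": time; "q": joint angles; "qvel": joint speeds; "joint_efforts": joint torques, N m; "position": TCP position; "tool_rot": TCP orientation; "ft_force": force on the tool from outside, world axes, zero at the start; "wrist_torque": the same for the moment, N m; "grip_width": finger opening in m.
Only numpy, scipy, OpenCV 4.12 (cv2) and the standard library are available. Lean on these libraries where they do the work, as an engineer would, in place of code of your own. Each camera call takes 0.05 s, during which the arm holds its last target.

## Working session

There is one attempt and no reset: what is moved stays moved. The work goes in short steps, Python scripts to look and compute and a shell command to move; the robot and the scene stay as the last step left them, time stands still between calls to the robot, and variables do not carry over. Pictures are saved under pics/ and viewed, and the job is handed in when it is done.

```bash
ls; mkdir -p pics
python3 - <<'E'
from rig import *
import cv2
s=observe();print(s)
for n in("scene","side","wrist"):
    g=get_image(n);cv2.imwrite(f"pics/a_{n}.png",g["frame"][:,:,::-1]);print(n,g["K"],g["rvec"],g["tvec"])
E
```

```text
pics
{'time_s': 0.0, 'q': array([ 6.02586240e+01,  2.18411815e+01,  7.43851086e+01,  1.08281341e-03,
        8.38575104e+01, -1.23343098e+01]), 'qvel': array([ 0.01474701,  0.07671532,  0.07633257, -0.0117826 , -0.14858595,
       -0.05138718]), 'joint_efforts': array([ 1.29403314e-03, -4.48472750e+01, -2.31279552e+01, -7.96737004e-05,
        4.77056281e-03,  1.73741870e-05]), 'position': array([0.16437336, 0.52455817, 0.23070789]), 'tool_rot': array([[-9.54202709e-01,  2.99159890e-01, -7.41887699e-04],
       [ 2.99160627e-01,  9.54201934e-01, -1.26061105e-03],
       [ 3.30786415e-04, -1.42482206e-03, -9.99998930e-01]]), 'ft_force': array([ 0.00874742,  0.08250435, -0.44184017]), 'wrist_torque': array([0.06292014, 0.00288499, 0.0173487 ]), 'grip_width': 0.08581099127714631}
scene [[386.89301018   0.         322.51138267]
 [  0.         386.89301018 197.86941288]
 [  0.           0.           1.        ]] [ 1.94718569  1.23431375 -0.6131806 ] [-0.23385445 -0.26649099  1.55498069]
side [[426.86665592   0.         317.27271732]
 [  0.         426.86665592 196.03697256]
 [  0.           0.           1.        ]] [ 2.07164237 -0.37780051  0.23422934] [-0.55931135  0.1250029   0.90893327]
wrist [[283.06606028   0.         322.96753895]
 [  0.         283.06606028 201.10723763]
 [  0.           0.           1.        ]] [-2.34987951 -1.72582788 -0.23121352] [-0.54931443 -0.03314957  0.37786124]
```

View pics/a_scene.png

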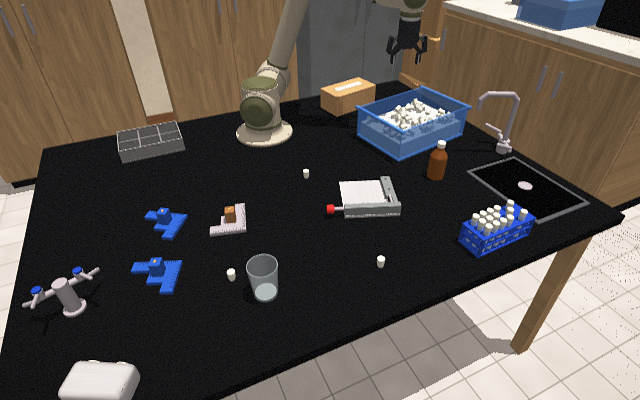

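View pics/a_side.png

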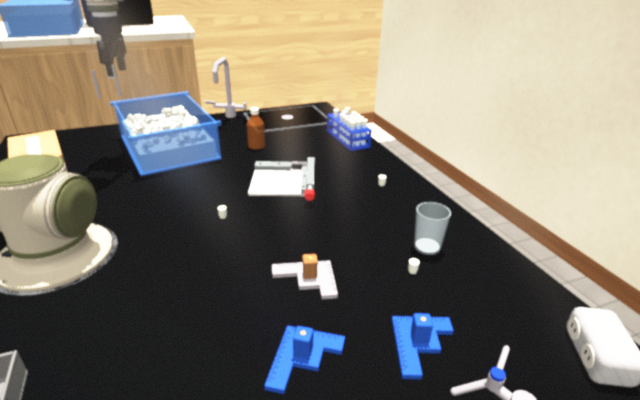

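View pics/a_wrist.png

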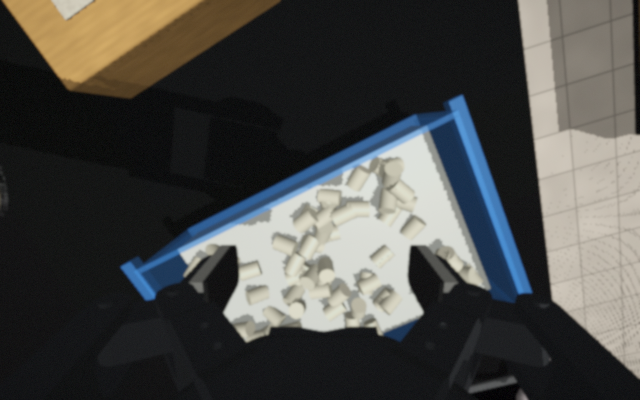

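The scene view shows the jig at about (370,198) with the red knob at (331,209) and the grey square with its brown grip at (231,214). The side view shows the jig at (280,180), the knob at (310,194) and the grip at (310,266). Two blue decoys are also in view. Next I'll triangulate.

```bash
cat > h.py <<'E'
from rig import *
import cv2, numpy as np
def cam(g):
    R=cv2.Rodrigues(np.array(g["rvec"],float))[0]; t=np.array(g["tvec"],float).ravel(); return R,t
def ray(g,uv):
    R,t=cam(g); K=g["K"]; d=np.linalg.inv(K)@np.array([uv[0],uv[1],1.]); return -R.T@t, R.T@d
def onz(g,uv,z):
    c,d=ray(g,uv); return c+d*(z-c[2])/d[2]
def tri(obs):
    A=np.zeros((3,3));b=np.zeros(3);rs=[ray(*o) for o in obs]
    for c,d in rs:
        d=d/np.linalg.norm(d);P=np.eye(3)-np.outer(d,d);A+=P;b+=P@c
    p=np.linalg.solve(A,b)
    return p,[round(float(np.linalg.norm(np.cross(p-c,d/np.linalg.norm(d))))*1000,1) for c,d in rs]
def proj(g,p):
    R,t=cam(g);q=g["K"]@(R@np.asarray(p)+t);return q[:2]/q[2]
def pts(g):
    R,t=cam(g);Z=g["depth"];v,u=np.mgrid[:Z.shape[0],:Z.shape[1]];K=g["K"]
    X=np.stack([(u-K[0,2])/K[0,0]*Z,(v-K[1,2])/K[1,1]*Z,Z],-1); P=(X-t)@R; P[Z<=0]=np.nan; return P
def hsv(g): return cv2.cvtColor(g["frame"],cv2.COLOR_RGB2HSV)
def red(g):
    h=hsv(g);return (((h[...,0]<6)|(h[...,0]>172))&(h[...,1]>150)&(h[...,2]>90)).astype(np.uint8)
def brown(g):
    h=hsv(g);return ((h[...,0]>6)&(h[...,0]<20)&(h[...,1]>90)&(h[...,2]>60)).astype(np.uint8)
def crop(g,x0,y0,x1,y1,name,s=None):
    im=g["frame"][y0:y1,x0:x1,::-1]; s=s or min(800//(x1-x0),600//(y1-y0)); cv2.imwrite("pics/"+name,cv2.resize(im,None,fx=s,fy=s,interpolation=cv2.INTER_NEAREST))
def blobs(m,amin=15):
    n,l,st,c=cv2.connectedComponentsWithStats(m)
    return [(c[i].round(1).tolist(),st[i].tolist()) for i in range(1,n) if st[i,4]>=amin]
E
python3 - <<'E'
from h import *
a=get_image("scene");b=get_image("side")
print("red",blobs(red(a)),blobs(red(b)))
print("br",[x for x in blobs(brown(a)) if 200<x[0][0]<260 and 190<x[0][1]<240],[x for x in blobs(brown(b)) if 290<x[0][0]<330 and 240<x[0][1]<290])
crop(a,200,160,440,300,"sc.png");crop(b,200,130,460,310,"si.png")
for n,g in(("a",a),("b",b)):
    P=pts(g)
    m=red(g)>0;print(n,np.nanmedian(P[m],0))
E
```

```text
red [([330.1, 208.1], [326, 204, 9, 9, 64])] [([309.5, 194.9], [305, 190, 10, 11, 94])]
br [([229.6, 213.9], [224, 206, 12, 17, 173])] [([309.5, 265.4], [301, 253, 18, 26, 312])]
a [0.58940193 0.00840755 0.03598329]
b [0.57897916 0.00299631 0.03056969]
```

View pics/sc.png

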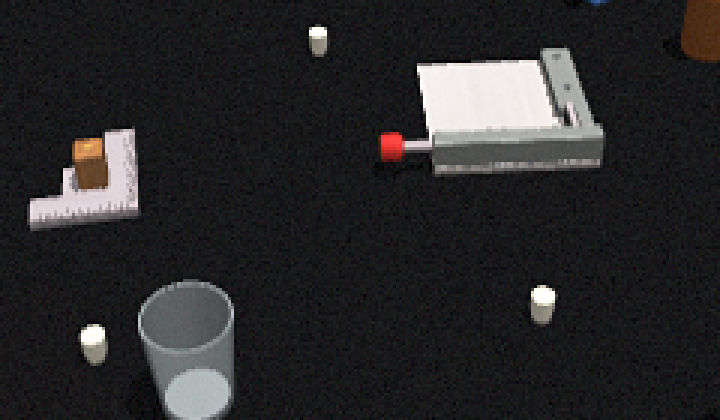

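View pics/si.png

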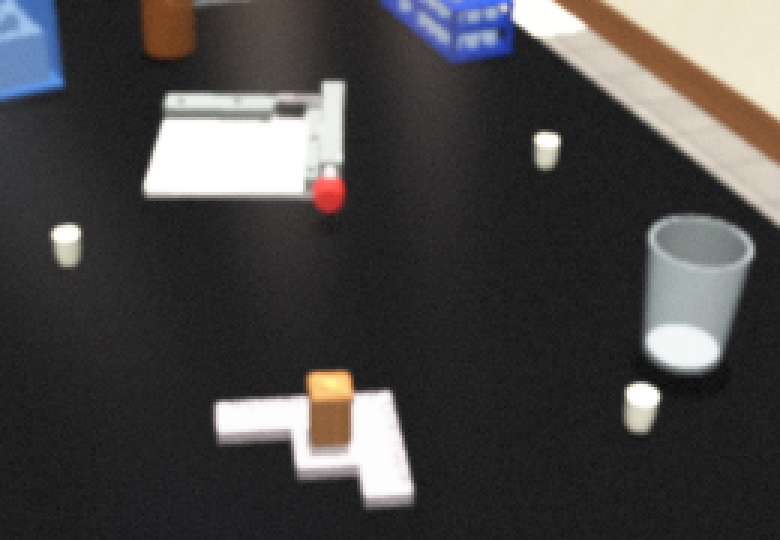

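Run:
```python
from h import *
a=get_image("scene");b=get_image("side")
print("knob",tri([(a,(330.1,208.1)),(b,(309.5,194.9))]))
# grip
print("grip c",tri([(a,(229.6,213.9)),(b,(309.5,265.4))]))
# jig features
S=lambda x,y:(200+x/3,160+y/3)
D=lambda x,y:(200+x/3,130+y/3)
def pr(n,p,q): print(n,tri([(a,p),(b,q)]))
pr("bed near-left (x-140,y-135)",S(433,138) if 0 else S(418,66),D(146,193))
pr("sq outer corner top",S(136,206),D(412,497)) # leg y end
pr("sq corner",S(134,130),D(392,392))
pr("sq xend",S(30,0),D(216,402))
for n,u in (("bed(-140,-135)",S(418,66)),): print(n,onz(a,u,.008))
for n,u in (("bed(-140,-135)",D(146,192)),("bedfar",D(163,118)),("bed corner at knob",D(303,192))): print(n,onz(b,u,.008))
for n,u in (("sfence top out",D(163,95)),("ff top out far",D(345,82))): print(n,onz(b,u,.03))
for n,u in (("sq corner",D(392,392)),("xend",D(215,404)),("yend",D(412,492))): print(n,onz(b,u,.01))
for n,u in (("sq corner",S(134,130)),("yend",S(138,206)),("xend",S(30,198))): print(n,onz(a,u,.01))
```

```text
knob (array([0.58153668, 0.01064726, 0.02790973]), [0.7, 0.7])
grip c (array([ 0.4836827 , -0.25923671,  0.03210842]), [1.4, 1.4])
bed near-left (x-140,y-135) (array([0.44549385, 0.11059244, 0.00233865]), [1.0, 1.0])
sq outer corner top (array([ 0.52619349, -0.25259218, -0.03067592]), [32.0, 32.0])
sq corner (array([ 0.51683282, -0.23817727,  0.05189761]), [30.3, 30.3])
sq xend (array([ 0.3827448 , -0.2917803 ,  0.12724927]), [34.1, 34.1])
bed(-140,-135) [0.45122926 0.10789525 0.008     ]
bed(-140,-135) [0.44409833 0.10072841 0.008     ]
bedfar [0.49296981 0.23740939 0.008     ]
bed corner at knob [0.5739193  0.05384454 0.008     ]
sfence top out [0.49567539 0.24276238 0.03      ]
ff top out far [0.67318211 0.21130091 0.03      ]
sq corner [ 0.53937978 -0.23296553  0.01      ]
xend [ 0.42097907 -0.20316949  0.01      ]
yend [ 0.51307215 -0.32863032  0.01      ]
sq corner [ 0.4286841  -0.20293319  0.01      ]
yend [ 0.54109565 -0.23134873  0.01      ]
xend [ 0.48627724 -0.32029426  0.01      ]
```

Run:
```python
from h import *
g=get_image("wrist");R,t=cam(g);s=observe();T=s["tool_rot"];c=-R.T@t
print(T.T@(c-s["position"]), (T.T@R.T).round(3)); 
try: print(grasp_offset)
except Exception as e: print(e)
```

```text
[ 6.80516979e-02 -6.21275614e-05 -1.41491644e-01] [[-0.    -0.964 -0.265]
 [ 1.    -0.    -0.   ]
 [ 0.    -0.265  0.964]]
-0.0187
```

```bash
python3 -m pendant '[85,-0.84,-0.41,0,0,0,0,85,-0.84,-0.41,0,0,0,0,85,-0.84,-0.41,0,0,0,0,85,-0.84,-0.41,0,0,0,0,85,-0.84,-0.41,0,0,0,0,85,-0.84,-0.41,0,0,0,0,85,-0.84,-0.41,0,0,0,0,85,-0.84,-0.41,0,0,0,0,85,-0.84,-0.41,0,0,0,0,85,-0.84,-0.41,0,0,0,0,85,-0.84,-0.41,0,0,0,0,85,-0.84,-0.41,0,0,0,0]'
python3 -m pendant '[85,0,0,0,0,0,1,85,0,0,0,0,0,1,85,0,0,0,0,0,1,85,0,0,0,0,0,1,85,0,0,0,0,0,1,85,0,0,0,0,0,1,85,0,0,0,0,0,1,85,0,0,0,0,0,1,85,0,0,0,0,0,1,85,0,0,0,0,0,1,85,0,0,0,0,0,0.9,85,0,0,0,0,0,0.9]'
python3 - <<'E'
from h import *
g=get_image("wrist");crop(g,0,0,640,400,"w1.png",1);print(blobs(red(g)))
E
```

```text
time_s: 1.6
position: [0.573, 0.1377, 0.2314]
tool_rot: [[-0.954, 0.299, 0.0], [0.299, 0.954, 0.0], [-0.0, 0.0, -1.0]]
ft_force: [0.1, 0.4, 0.6]
grip_width: 0.0852
time_s: 2.8
position: [0.5718, 0.1393, 0.2313]
tool_rot: [[0.376, 0.926, -0.0], [0.926, -0.376, -0.0], [-0.0, -0.0, -1.0]]
ft_force: [-0.1, -0.5, 0.3]
grip_width: 0.0853
[([365.0, 265.7], [355, 254, 21, 23, 374])]
```

View pics/w1.png

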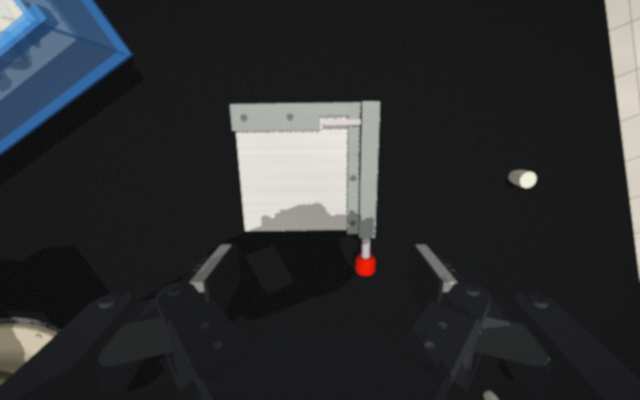

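Run:
```python
from h import *
g=get_image("wrist");crop(g,220,90,400,285,"w1z.png",3)
```

```text
(no output)
```

View pics/w1z.png

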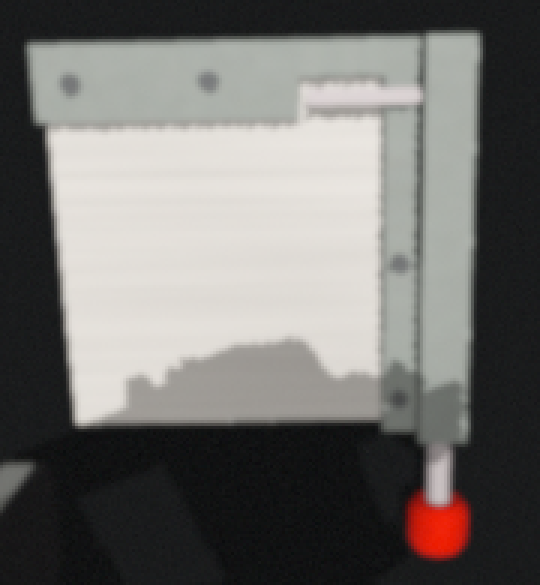

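Run:
```python
from h import *
g=get_image("wrist")
W=lambda x,y:(220+x/3-.33,90+y/3-.33)
def o(n,x,y,z):
    p=onz(g,W(x,y),z);print(n,p.round(4));return p
f1=o("sf left",36,124.5,.022);f2=o("sf right",297,122,.022)
h1=o("ff top",382,80,.022);h2=o("ff bot",381.5,431,.022)
print("yaw sf",np.degrees(np.arctan2(*(f2-f1)[[1,0]])),"ff",np.degrees(np.arctan2(*(h1-h2)[[1,0]]))-90)
o("outer top left",27,43,.022);
a=o("house top right",481,33,.038);b=o("house bot right",469,443,.038);print(np.degrees(np.arctan2(*(a-b)[[1,0]]))-90, np.linalg.norm(a-b))
o("bed bl",75,427,.008)
k=blobs(red(g))[0][0]; print("knob",onz(g,k,.029))
A,B=f1[:2],f2[:2]-f1[:2];C,D=h1[:2],h2[:2]-h1[:2]
s=np.linalg.solve(np.stack([B,-D],1),C-A);print("corner",A+B*s[0])
P=pts(g)
for u in((300,180),(250,115),(358,170),(368,170),(365,265)): print(u,P[u[1],u[0]])
a=get_image("scene");b=get_image("side")
print("3view",tri([(g,k),(a,blobs(red(a))[0][0]),(b,blobs(red(b))[0][0])]))
```

```text
sf left [0.4906 0.2342 0.022 ]
sf right [0.5881 0.1961 0.022 ]
ff top [0.6254 0.1985 0.022 ]
ff bot [0.5729 0.0593 0.022 ]
yaw sf -21.351527706963324 ff -20.680811874050846
outer top left [0.5014 0.2632 0.022 ]
house top right [0.6642 0.2006 0.038 ]
house bot right [0.6064 0.0468 0.038 ]
-20.60258648870351 0.1642329193147464
bed bl [0.4421 0.1079 0.008 ]
knob [0.57920683 0.00910342 0.029     ]
corner [0.61984322 0.18365499]
(300, 180) [0.54129729 0.14637836 0.00738531]
(250, 115) [nan nan nan]
(358, 170) [0.61570499 0.13287628 0.01996563]
(368, 170) [0.62580542 0.13177724 0.03716054]
(365, 265) [0.58048463 0.01684927 0.04058645]
3view (array([0.58053811, 0.00982338, 0.02843803]), [1.6, 1.4, 0.9])
```

```bash
python3 -m pendant '[85,0,0,0,0,0,-0.15,85,-0.393,0.178,0.4,0,0,0,85,-0.393,0.178,0.5,0,0,0,85,-0.393,0.178,0.5,0,0,0,85,-0.393,0.178,0.5,0,0,0,85,-0.393,0.178,0.5,0,0,0,85,-0.393,0.178,0.4,0,0,0,85,0,0,0,0,0,0]'
python3 - <<'E'
from h import *
g=get_image("wrist");crop(g,0,0,640,400,"w2.png",1);k=blobs(red(g));print(k,onz(g,k[0][0],.029))
E
```

```text
time_s: 3.85
position: [0.5794, 0.0082, 0.0888]
tool_rot: [[0.353, 0.936, -0.005], [0.936, -0.353, 0.0], [-0.001, -0.005, -1.0]]
ft_force: [0.1, 1.0, -0.5]
grip_width: 0.0848
[([323.4, 212.6], [306, 194, 36, 37, 1083])] [0.57939611 0.01091146 0.029     ]
```

View pics/w2.png

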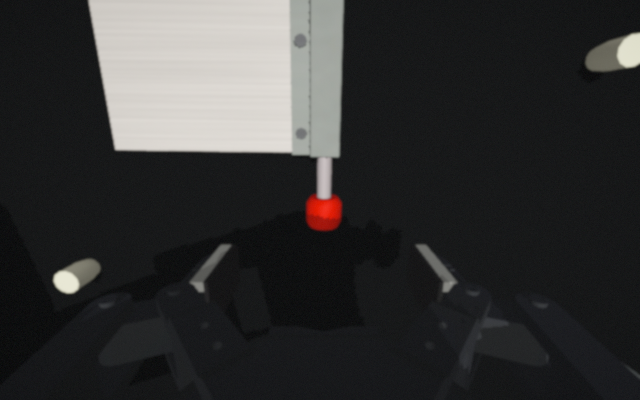

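```bash
python3 -m pendant '[85,0.03,0,0.4,0,0,0,85,0,0,0.4,0,0,0,85,0,0,0.4,0,0,0,85,0,0,0.3,0,0,0,85,0,0,0.12,0,0,0,26,0,0,0,0,0,0,26,0,0,0,0,0,0,15,0,0,0,0,0,0,15,0,0,0,0,0,0,15,0,0,0,0,0,0,15,0,0,0,0,0,0]' 50
```

```text
time_s: 5.0
position: [0.5808, 0.0117, 0.0113]
tool_rot: [[0.352, 0.936, 0.0], [0.936, -0.352, 0.0], [0.0, 0.0, -1.0]]
ft_force: [-2.1, 1.0, 6.9]
grip_width: 0.0241
```

```bash
python3 -m pendant '[15,-0.1,0,0,0,0,0,15,-0.12,0,0,0,0,0,15,-0.12,0,0,0,0,0,15,-0.12,0,0,0,0,0,15,-0.12,0,0,0,0,0,15,-0.12,0,0,0,0,0,15,-0.12,0,0,0,0,0,15,-0.1,0,0,0,0,0,15,0,0,0,0,0,0,15,0,0,0,0,0,0]' 60
python3 - <<'E'
from h import *
a=get_image("scene");b=get_image("side");g=get_image("wrist")
crop(g,0,0,640,400,"w3.png",1);crop(b,230,130,350,220,"s3.png",6)
ka,kb=blobs(red(a),5),blobs(red(b),5);print(ka,kb);print(tri([(a,ka[0][0]),(b,kb[0][0])]))
E
```

```text
time_s: 6.0
position: [0.5644, -0.0303, 0.0112]
tool_rot: [[0.352, 0.936, 0.0], [0.936, -0.352, 0.002], [0.002, -0.001, -1.0]]
ft_force: [-3.0, 7.6, 8.1]
grip_width: 0.0238
[] [([308.8, 203.6], [305, 198, 9, 12, 96])]Traceback (most recent call last):
  File "<stdin>", line 4, in <module>
IndexError: list index out of range
```

View pics/w3.png

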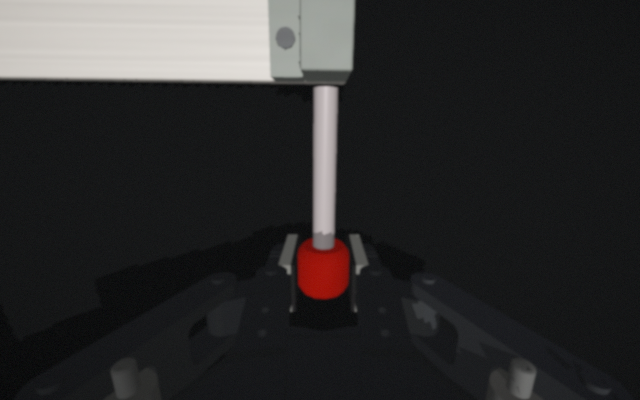

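View pics/s3.png

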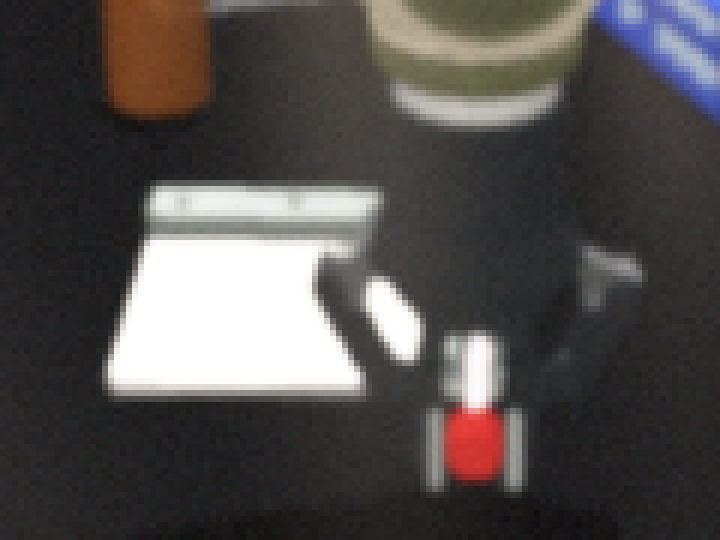

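Run:
```python
from h import *
b=get_image("side");g=get_image("wrist")
th=np.radians(-20.9);R=np.array([[np.cos(th),-np.sin(th)],[np.sin(th),np.cos(th)]])
for n,q,z in (("side knob",onz(b,(308.8,203.6),.029),0),("wrist rod/knob",onz(g,(323,246),.034),0),("knob mask",onz(g,blobs(red(g))[0][0],.036),0)):
    print(n,(R.T@(q[:2]-[.6195,.184])*1000).round(1))
print(observe()["ft_force"])
```

```text
side knob [  25.6 -221.3]
wrist rod/knob [  23.9 -206.9]
knob mask [  23.8 -218. ]
[-3.20915601  6.5167742   7.56415849]
```

```bash
python3 -m pendant '[15,-0.03,0,0,0,0,0,15,-0.03,0,0,0,0,0,15,0,0,0,0,0,0,15,0,0,0,0,0,0]' 60;  python3 - <<'E'
from h import *
g=get_image("wrist");print(blobs(red(g)),observe()["ft_force"]); crop(g,230,60,430,320,"w4.png",2)
E
```

```text
time_s: 6.65
position: [0.5643, -0.0305, 0.0113]
tool_rot: [[0.352, 0.936, 0.002], [0.936, -0.352, 0.006], [0.006, 0.0, -1.0]]
ft_force: [4.4, 24.4, 5.8]
grip_width: 0.0238
[([322.8, 269.9], [298, 239, 51, 60, 2488])] [ 4.57254714 23.4657186   5.73617956]
```

View pics/w4.png

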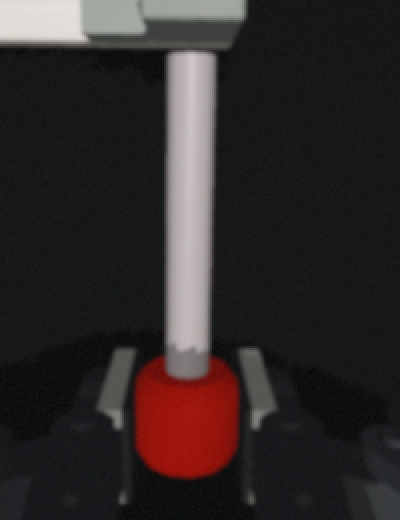

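At its stop: an extra 3 mm of command brought only force, with no motion. Now I'll push it home.

```bash
python3 -m pendant '[15,0.06,0,0,0,0,0,15,0.12,0,0,0,0,0,15,0.12,0,0,0,0,0,15,0.12,0,0,0,0,0,15,0.12,0,0,0,0,0,15,0.12,0,0,0,0,0,15,0.12,0,0,0,0,0,15,0.12,0,0,0,0,0,15,0.1,0,0,0,0,0,15,0.08,0,0,0,0,0,15,0,0,0,0,0,0,15,0,0,0,0,0,0]' 60;  python3 - <<'E'
from h import *
g=get_image("wrist");print(observe()["ft_force"]); crop(g,0,0,640,400,"w5.png",1)
E
```

```text
time_s: 7.9
position: [0.5809, 0.0119, 0.0112]
tool_rot: [[0.352, 0.936, -0.004], [0.936, -0.352, -0.007], [-0.008, -0.002, -1.0]]
ft_force: [-13.7, -24.6, 11.2]
grip_width: 0.024
[-13.19260193 -25.82336314  10.77979475]
```

View pics/w5.png

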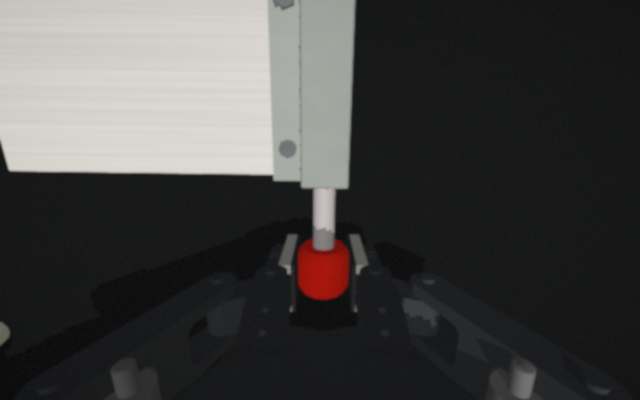

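```bash
python3 -m pendant '[15,-0.08,0,0,0,0,0,50,0,0,0,0,0,0,70,0,0,0,0,0,0,85,0,0,0,0,0,0,85,0,0,-0.4,0,0,0,85,0,0,-0.8,0,0,0,85,0,0,-0.8,0,0,0,85,0,0,-0.8,0,0,0,85,-0.2,0,-0.6,0,0,0,85,-0.6,0,-0.4,0,0,0,85,-0.8,0.03,0,0,0,0,85,-0.8,0.02,0,0,0,0]'
python3 - <<'E'
from h import *
a=get_image("side"); k=blobs(red(a),5);th=np.radians(-20.9);R=np.array([[np.cos(th),-np.sin(th)],[np.sin(th),np.cos(th)]])
print(k); [print((R.T@(onz(a,q[0],.029)[:2]-[.6195,.184])*1000).round(1)) for q in k]
E
python3 -m pendant '[85,-0.8,0.02,0,0,0,0,85,-0.8,0.02,0,0,0,0,85,-0.8,0.02,0,0,0,-0.3,85,-0.6,0,0,0,0,-0.3,85,-0.33,0,0,0,0,-0.2,85,0,0,0,0,0,0]'
python3 - <<'E'
from h import *
g=get_image("wrist");crop(g,0,0,640,400,"w6.png",1)
E
```

```text
time_s: 9.15
position: [0.5411, -0.1015, 0.201]
tool_rot: [[0.351, 0.937, 0.001], [0.937, -0.351, -0.001], [-0.0, 0.002, -1.0]]
ft_force: [0.6, -0.2, -0.1]
grip_width: 0.0851
[([309.4, 194.9], [305, 190, 10, 11, 96])]
[  26.5 -178.6]
time_s: 9.8
position: [0.4876, -0.2602, 0.2001]
tool_rot: [[0.247, 0.969, -0.0], [0.969, -0.247, -0.0], [-0.0, -0.0, -1.0]]
ft_force: [-0.1, 0.5, 0.4]
grip_width: 0.0851
```

View pics/w6.png

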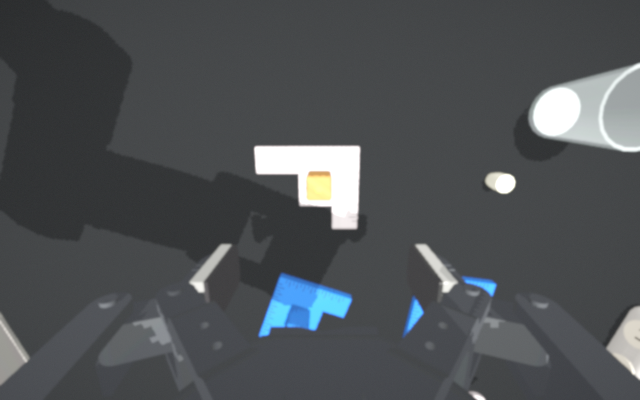

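Run:
```python
from h import *
g=get_image("wrist");crop(g,240,130,380,240,"w7.png",5)
b=brown(g);k=[x for x in blobs(b) if abs(x[0][0]-319)<20];print(k)
h=hsv(g);m=((h[...,1]<60)&(h[...,2]>110)).astype(np.uint8);m[:,:240]=0;m[:,380:]=0;m[:130]=0;m[240:]=0
c=max(cv2.findContours(m,0,1)[0],key=cv2.contourArea);r=cv2.approxPolyDP(c,2.5,True)[:,0];print(r.tolist())
s=observe();T=s["tool_rot"];p=s["position"]
for q in k: w=onz(g,q[0],.052);print(w,T.T@(w-p))
a=get_image("scene");b=get_image("side")
ga=[x for x in blobs(brown(a)) if 200<x[0][0]<260 and 190<x[0][1]<240];gb=[x for x in blobs(brown(b)) if 290<x[0][0]<330 and 240<x[0][1]<290]
print(ga,gb)
```

```text
[([318.9, 174.6], [308, 173, 22, 5, 83])]
[[254, 147], [256, 175], [295, 175], [300, 207], [330, 208], [332, 230], [357, 229], [358, 146]]
[ 0.48684125 -0.24220798  0.052     ] [ 0.0149803  -0.00512879  0.14818601]
[([229.6, 213.9], [224, 206, 12, 17, 173])] [([309.5, 265.0], [301, 253, 18, 26, 326])]
```

View pics/w7.png

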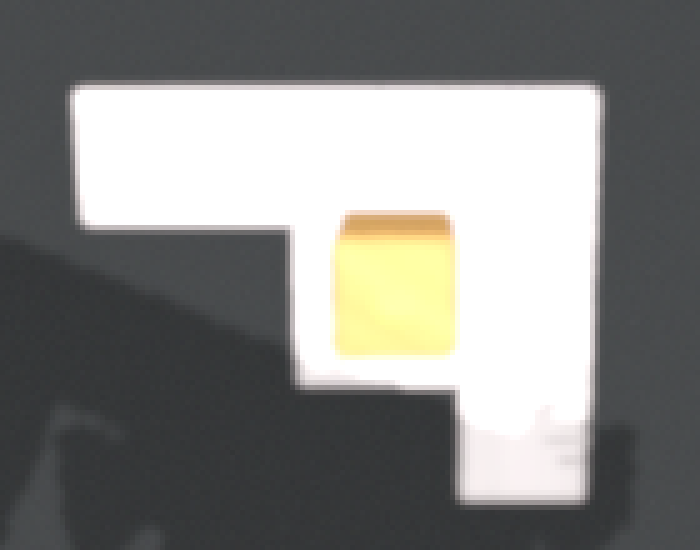

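Run:
```python
from h import *
g=get_image("wrist");W=lambda x,y:(240+x/5-.4,130+y/5-.4)
s=observe();T=s["tool_rot"];p=s["position"]
def o(n,u,z): w=onz(g,u,z);print(n,w.round(4),(T.T@(w-p)*1000).round(1));return w
t=o("top",W(394,296),.052);o("base back edge",W(398,213),.01)
a=o("L",W(71,86),.01);b=o("C",W(603,85),.01);c=o("B",W(589,502),.01)
print(np.degrees(np.arctan2(*(b-a)[[1,0]])),np.degrees(np.arctan2(*(b-c)[[1,0]]))-90,np.linalg.norm(a-b),np.linalg.norm(b-c))
th=np.radians(-14.5);R=np.array([[np.cos(th),-np.sin(th)],[np.sin(th),np.cos(th)]])
print("grip from corner",b[:2]-R@[.046,.04])
sc=get_image("scene");si=get_image("side")
print(tri([(sc,(229.6,213.9)),(si,(309.5,265.0))]))
for n,cm in(("scene",sc),("side",si)): print(n,proj(cm,t),proj(cm,np.r_[t[:2],.031]))
```

```text
top [ 0.483  -0.2553  0.052 ] [  0.7  -5.7 148.3]
base back edge [ 0.4859 -0.2452  0.01  ] [ 11.2  -5.4 190.3]
L [ 0.4201 -0.198   0.01  ] [ 40.9 -80.8 190.4]
C [ 0.5393 -0.2279  0.01  ] [ 41.   42.1 190.4]
B [ 0.5142 -0.3276  0.01  ] [-61.7  42.1 190.3]
-14.078663966377194 -14.141138401419369 0.12286760547350728 0.10274671452867389
grip from corner [ 0.48470466 -0.2551274 ]
(array([ 0.48393976, -0.2590776 ,  0.03260381]), [1.7, 1.7])
scene [230.04264995 207.55977201] [231.17565378 213.2524258 ]
side [308.93710616 256.81463497] [308.91162087 265.26900007]
```

```bash
python3 -m pendant '[85,0.064,-0.09,0.3,0,0,-0.03,85,0,0,0.6,0,0,0,85,0,0,0.7,0,0,0,85,0,0,0.7,0,0,0,85,0,0,0.6,0,0,0,85,0,0,0.4,0,0,0,85,0,0,0.3,0,0,0,85,0,0,0.08,0,0,0,85,0,0,0,0,0,0]'
python3 - <<'E'
from h import *
g=get_image("wrist");crop(g,0,0,640,400,"w8.png",1)
E
```

```text
time_s: 11.05
position: [0.4846, -0.2539, 0.0162]
tool_rot: [[0.241, 0.971, -0.0], [0.971, -0.241, 0.0], [0.0, -0.001, -1.0]]
ft_force: [0.9, -0.5, -0.6]
grip_width: 0.085
```

View pics/w8.png

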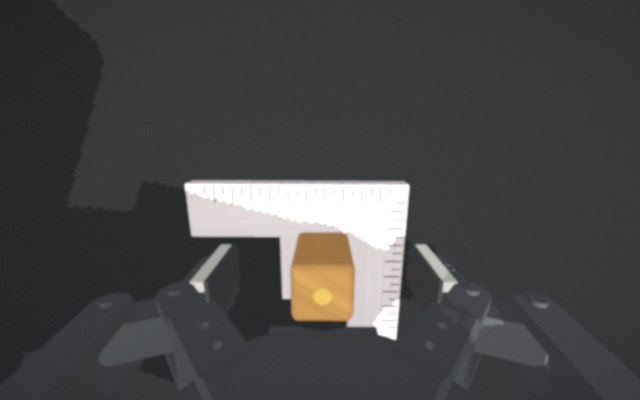

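```bash
python3 - <<'E'
from h import *
g=get_image("wrist");s=observe();T=s["tool_rot"];p=s["position"]
for u,z in(((322,297),.052),((322,292),.052),((408,182.5),.01)): w=onz(g,u,z);print(w,(T.T@(w-p)*1000).round(1))
E
python3 -m pendant '[30,0,0,0,0,0,0,20,0,0,0,0,0,0,20,0,0,0,0,0,0,20,0,0,0,0,0,0,20,0,0,0,0,0,0,20,0,0,0,0,0,0]' 70
python3 - <<'E'
from h import *
g=get_image("wrist");crop(g,0,0,640,400,"w9.png",1)
E
```

```text
[ 0.48213662 -0.25872998  0.052     ] [ -4.9  -1.6 -34.9]
[ 0.48272836 -0.25635893  0.052     ] [ -2.5  -1.6 -34.9]
[ 0.53669051 -0.22955152  0.01      ] [36.6 44.2  7.2]
time_s: 11.75
position: [0.4845, -0.2544, 0.0167]
tool_rot: [[0.241, 0.97, 0.0], [0.97, -0.241, -0.0], [-0.0, 0.0, -1.0]]
ft_force: [-1.5, 0.2, 5.1]
grip_width: 0.027
```

View pics/w9.png

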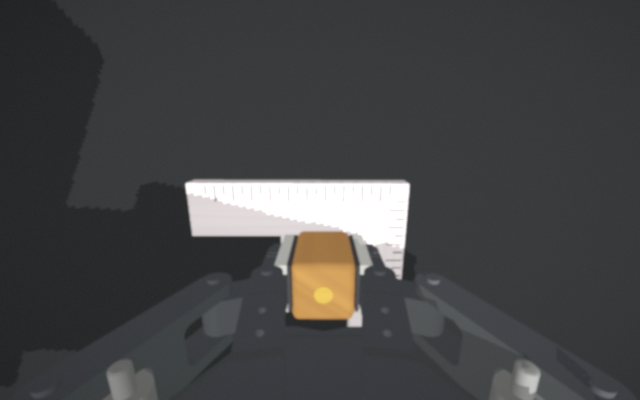

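```bash
python3 -m pendant '[20,0,0,-0.2,0,0,0,20,0,0,-0.4,0,0,0,20,0,0,-0.6,0,0,0,20,0,0,-0.5,0,0,0,20,0.3,-0.06,-0.3,0,0,0,20,0.5,-0.06,0,0,0,0,20,0.7,-0.06,0,0,0,0,20,0.7,-0.06,0,0,0,0,20,0.7,-0.06,0,0,0,0,20,0.7,-0.06,0,0,0,0,20,0.7,-0.06,0,0,0,0,20,0.7,-0.06,0,0,0,0]'
python3 -m pendant '[20,0.7,-0.06,0,0,0,0,20,0.7,-0.06,0,0,0,0,20,0.7,-0.06,0,0,0,0,20,0.7,-0.06,0,0,0,0,20,0.5,-0.06,0,0,0,0,20,0.43,-0.04,0,0,0,0,20,0.3,0,0,0,0,0,20,0,0,0,0,0,0.4,20,0,0,0,0,0,0.47,20,0,0,0,0,0,0,20,0,0,0,0,0,0]'
python3 - <<'E'
from h import *
g=get_image("wrist");crop(g,0,0,640,400,"w10.png",1);b=get_image("side");crop(b,230,100,390,220,"s10.png",5)
E
```

```text
time_s: 13.0
position: [0.5207, -0.0035, 0.116]
tool_rot: [[0.241, 0.97, -0.002], [0.97, -0.241, 0.001], [0.0, -0.002, -1.0]]
ft_force: [0.7, -1.6, -4.4]
grip_width: 0.0269
time_s: 14.1
position: [0.5533, 0.1938, 0.1161]
tool_rot: [[0.356, 0.935, -0.001], [0.935, -0.356, -0.0], [-0.0, -0.001, -1.0]]
ft_force: [-1.8, 0.3, -2.9]
grip_width: 0.0271
```

View pics/w10.png

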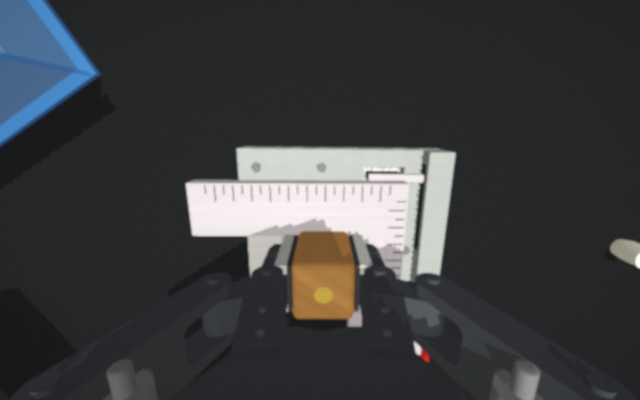

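View pics/s10.png

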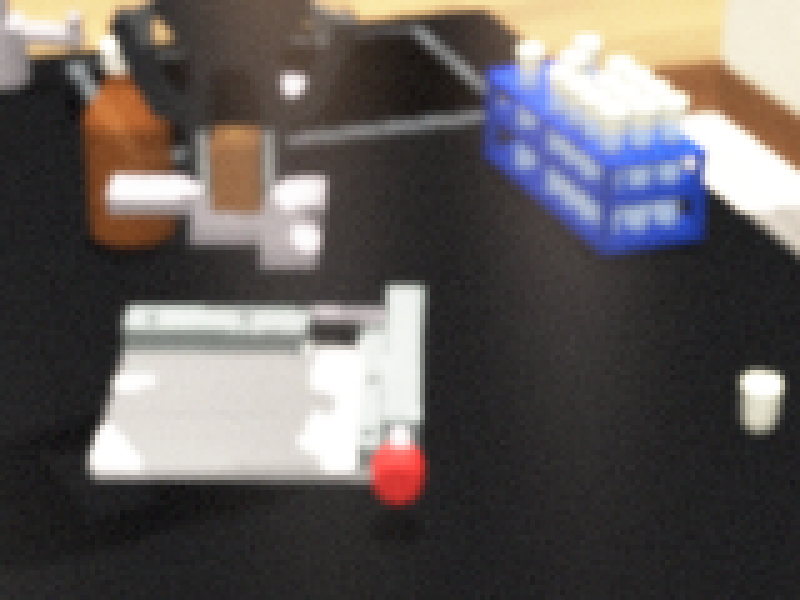

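```bash
python3 -m pendant '[20,-0.35,0.08,0,0,0,0,20,-0.34,0.07,0,0,0,0,20,0,0,0.4,0,0,0,20,0,0,0.4,0,0,0,20,0,0,0.4,0,0,0,20,0,0,0,0,0,0,20,0,0,0,0,0,0]'
python3 - <<'E'
from h import *
g=get_image("wrist");crop(g,170,100,470,300,"w11.png",2.6)
s=observe();T=s["tool_rot"];p=s["position"];print(p,T)
def o(n,u,z): w=onz(g,u,z);print(n,w.round(4),(T.T@(w-p)*1000).round(1));return w
E
```

```text
time_s: 14.9
position: [0.5485, 0.1585, 0.0568]
tool_rot: [[0.357, 0.934, 0.0], [0.934, -0.357, -0.0], [0.0, 0.0, -1.0]]
ft_force: [0.6, 0.0, -2.4]
grip_width: 0.0272
[0.5488857  0.15860707 0.0573389 ] [[ 3.57288359e-01  9.33992912e-01  1.50631767e-03]
 [ 9.33993920e-01 -3.57288888e-01  8.93274803e-05]
 [ 6.21621800e-04  1.37497588e-03 -9.99998862e-01]]
```

View pics/w11.png

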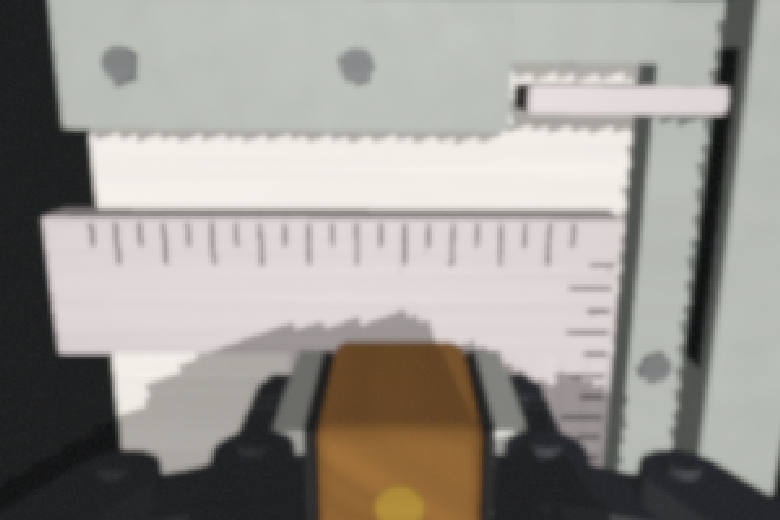

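Run:
```python
from h import *
g=get_image("wrist");s=observe();T=s["tool_rot"];p=s["position"]
W=lambda x,y:(170+x/2.6-.3,100+y/2.6-.3)
def o(n,u,z): w=onz(g,u,z);print(n,w.round(4),(T.T@(w-p)*1000).round(1));return w
zt=p[2]-.0167+.010
o("corner",W(625,215),zt);o("Lend",W(42,215),zt);o("Rlow",W(608,440),zt)
o("sf L",W(62,132),.022);o("sf R",W(505,132),.022)
o("ff top",W(632,130),.022);o("ff bot",W(620,450),.022)
```

```text
corner [0.6043 0.1764 0.0508] [36.3 45.4  6.8]
Lend [0.4928 0.2192 0.0508] [ 36.4 -74.1   6.6]
Rlow [0.5864 0.1285 0.0508] [-14.9  45.7   6.8]
sf L [0.4915 0.2349 0.022 ] [ 50.6 -80.9  35.4]
sf R [0.5898 0.1972 0.022 ] [50.5 24.2 35.6]
ff top [0.6181 0.1869 0.022 ] [51.  54.4 35.7]
ff bot [0.5914 0.1064 0.022 ] [-33.8  58.3  35.6]
```

```bash
python3 -m pendant '[20,0,0,0.25,0,0,0,20,0,0,0.2,0,0,0,20,0,0,0.1,0,0,0,20,0,0,0.06,0,0,0,20,0,0,0,0,0,0,20,0,0,0,0,0,0]'; python3 -m pendant '[20,0,0,0.04,0,0,0,20,0,0,0,0,0,0]';  python3 -m pendant '[20,0,0,0.02,0,0,0,20,0,0,0,0,0,0]'
```

```text
time_s: 15.6
position: [0.5485, 0.1589, 0.0259]
tool_rot: [[0.357, 0.934, 0.0], [0.934, -0.357, 0.0], [0.0, 0.0, -1.0]]
ft_force: [0.0, -0.2, -4.0]
grip_width: 0.0272
time_s: 15.8
position: [0.5487, 0.1589, 0.0247]
tool_rot: [[0.357, 0.934, 0.001], [0.934, -0.357, 0.0], [0.001, 0.001, -1.0]]
ft_force: [-0.1, -0.7, 3.6]
grip_width: 0.0271
time_s: 16.0
position: [0.5487, 0.1589, 0.0247]
tool_rot: [[0.357, 0.934, 0.002], [0.934, -0.357, 0.0], [0.001, 0.002, -1.0]]
ft_force: [-3.3, -0.9, 13.2]
grip_width: 0.0271
```

```bash
python3 -m pendant '[20,0.1,0.06,-0.02,0,0,0,20,0.1,0.06,0,0,0,0,20,0.04,0.04,0,0,0,0,20,0,0,0,0,0,0]'; python3 -m pendant '[20,0.03,0.03,0,0,0,0,20,0,0,0,0,0,0]';  python3 -m pendant '[20,0.03,0.03,0,0,0,0,20,0,0,0,0,0,0]'
```

```text
time_s: 16.4
position: [0.5605, 0.1674, 0.0247]
tool_rot: [[0.357, 0.934, 0.001], [0.934, -0.357, -0.0], [0.0, 0.001, -1.0]]
ft_force: [-3.5, -1.4, 9.4]
grip_width: 0.0273
time_s: 16.6
position: [0.5622, 0.1682, 0.0247]
tool_rot: [[0.357, 0.934, 0.0], [0.934, -0.357, -0.0], [-0.0, 0.0, -1.0]]
ft_force: [-4.9, -1.8, 8.3]
grip_width: 0.027
time_s: 16.8
position: [0.5639, 0.1689, 0.0247]
tool_rot: [[0.357, 0.934, -0.0], [0.934, -0.357, -0.001], [-0.001, -0.0, -1.0]]
ft_force: [-5.7, -1.7, 8.8]
grip_width: 0.0272
```

```bash
for i in 1; do python3 -m pendant '[20,0.03,0.03,0,0,0,0,20,0,0,0,0,0,0]'; done; python3 -m pendant '[20,0.03,0.03,0,0,0,0,20,0,0,0,0,0,0]'
python3 - <<'E'
from h import *
g=get_image("wrist");crop(g,170,100,470,300,"w12.png",2.6);s=observe();T=s["tool_rot"];print(T.T@s["ft_force"])
E
```

```text
time_s: 17.0
position: [0.5639, 0.169, 0.0248]
tool_rot: [[0.356, 0.934, -0.005], [0.934, -0.356, -0.002], [-0.004, -0.003, -1.0]]
ft_force: [-14.9, -7.2, 16.8]
grip_width: 0.027
time_s: 17.2
position: [0.5641, 0.169, 0.025]
tool_rot: [[0.356, 0.935, -0.009], [0.935, -0.356, -0.004], [-0.007, -0.007, -1.0]]
ft_force: [-24.3, -13.5, 23.7]
grip_width: 0.0272
[-21.68952645 -17.70089133 -23.24262317]
```

View pics/w12.png

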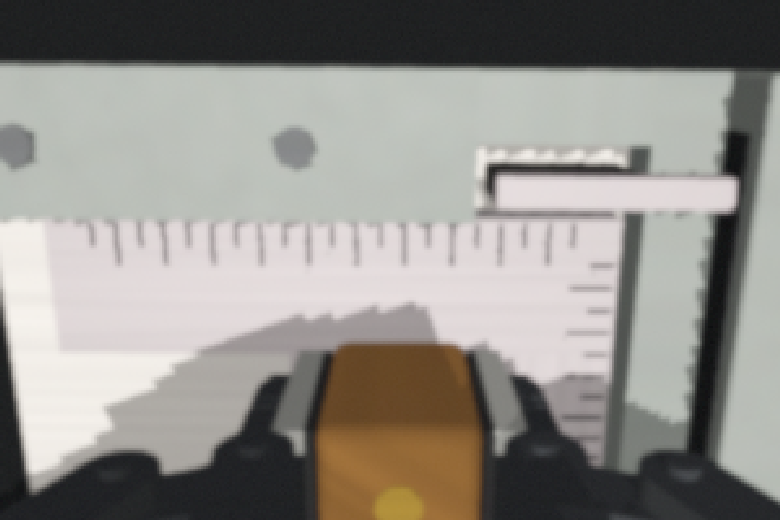

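```bash
python3 -m pendant '[20,-0.015,-0.01,0,0,0,0,20,0,0,0,0,0,0,20,0,0,0,0,0,0,20,0,0,0,0,0,0,20,0,0,0,0,0,0]'
python3 - <<'E'
from h import *
g=get_image("wrist");crop(g,170,100,470,300,"w13.png",2.6);s=observe();T=s["tool_rot"];p=s["position"];print(T.T@s["ft_force"],T)
th=np.radians(-20.9);R=np.array([[np.cos(th),-np.sin(th)],[np.sin(th),np.cos(th)]])
W=lambda x,y:(170+x/2.6-.3,100+y/2.6-.3)
for n,u,z in(("corner",W(625,215),.018),("Lend",W(46,221),.022),("sfR",W(472,221),.022)):
    w=onz(g,u,z);print(n,(R.T@(w[:2]-[.6195,.184])*1000).round(1),(T.T@(w-p)*1000).round(1))
b=get_image("side");k=blobs(red(b),5);print(k);crop(b,230,100,390,220,"s13.png",5)
E
```

```text
time_s: 17.75
position: [0.5641, 0.169, 0.0249]
tool_rot: [[0.356, 0.934, -0.007], [0.934, -0.356, -0.003], [-0.005, -0.005, -1.0]]
ft_force: [-20.1, -10.0, 20.3]
grip_width: 0.0272
[-16.35229017 -15.38030091 -20.3049786 ] [[ 0.35609606  0.93442427 -0.00684709]
 [ 0.93443393 -0.35612272 -0.0031363 ]
 [-0.00536904 -0.00528133 -0.99997164]]
corner [-1.1  2.6] [36.5 45.4  6.5]
Lend [-118.1    2.1] [ 36.  -71.7   3.1]
sfR [-32.8   2.2] [36.  13.7  2.6]
[([309.5, 195.0], [305, 190, 10, 11, 97])]
```

View pics/w13.png

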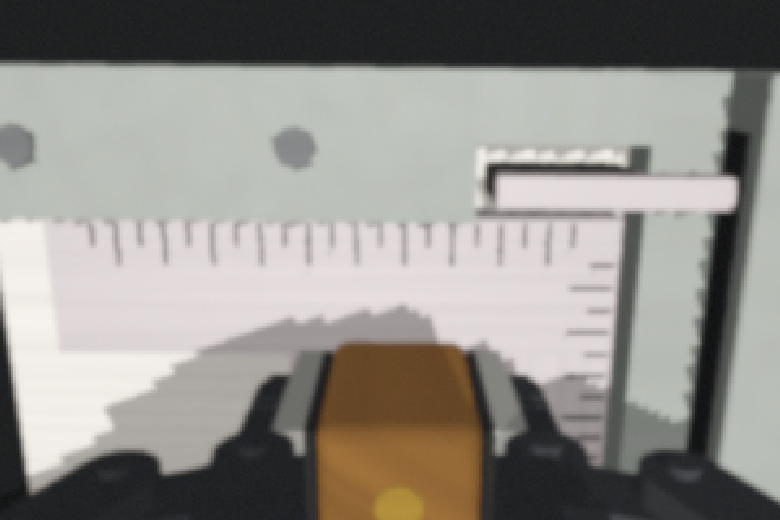

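View pics/s13.png

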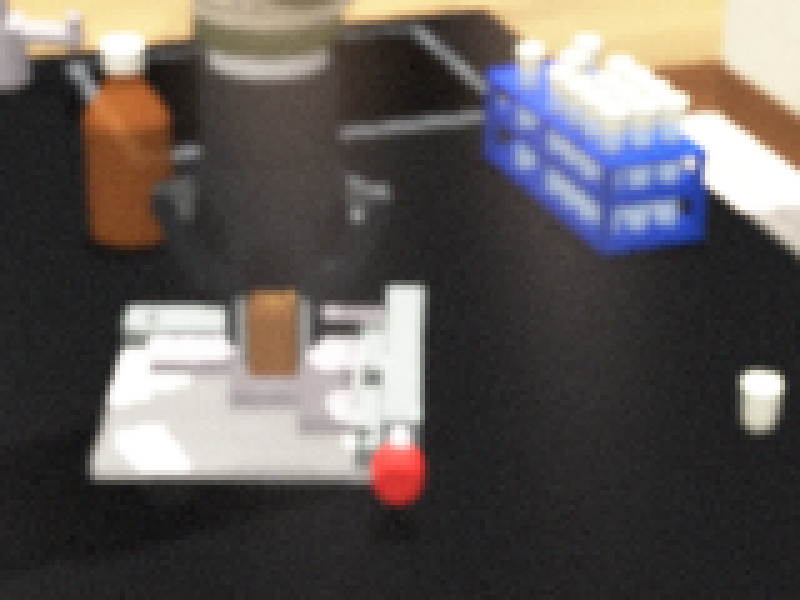

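Run:
```python
from h import *
g=get_image("wrist");crop(g,370,140,450,200,"w14.png",10)
s=observe();T=s["tool_rot"];p=s["position"]
gr=cv2.cvtColor(g["frame"],cv2.COLOR_RGB2GRAY)
for r in(165,168,190,198,210,225,240): print(r,gr[r,398:425].tolist())
```

```text
165 [59, 58, 57, 58, 58, 56, 56, 57, 58, 58, 62, 68, 71, 68, 68, 74, 77, 84, 90, 95, 113, 147, 170, 180, 181, 180, 177]
168 [197, 196, 197, 196, 197, 197, 196, 196, 196, 193, 191, 190, 190, 190, 190, 190, 190, 190, 190, 191, 191, 191, 191, 192, 190, 190, 190]
190 [217, 217, 217, 217, 217, 217, 217, 217, 215, 208, 185, 143, 99, 84, 82, 84, 83, 97, 129, 163, 181, 187, 188, 188, 188, 188, 188]
198 [216, 215, 215, 216, 215, 215, 215, 214, 211, 196, 162, 115, 86, 82, 83, 84, 94, 124, 160, 182, 188, 189, 190, 189, 190, 189, 189]
210 [169, 170, 169, 169, 170, 174, 186, 195, 186, 153, 109, 87, 82, 83, 87, 99, 132, 166, 184, 189, 189, 190, 189, 189, 189, 189, 189]
225 [212, 212, 212, 212, 212, 213, 208, 185, 139, 97, 83, 83, 83, 88, 116, 154, 177, 185, 186, 186, 186, 186, 186, 186, 186, 185, 186]
240 [219, 219, 218, 217, 215, 206, 178, 130, 92, 83, 81, 83, 99, 131, 162, 178, 184, 184, 184, 184, 184, 184, 184, 184, 184, 183, 183]
```

View pics/w14.png

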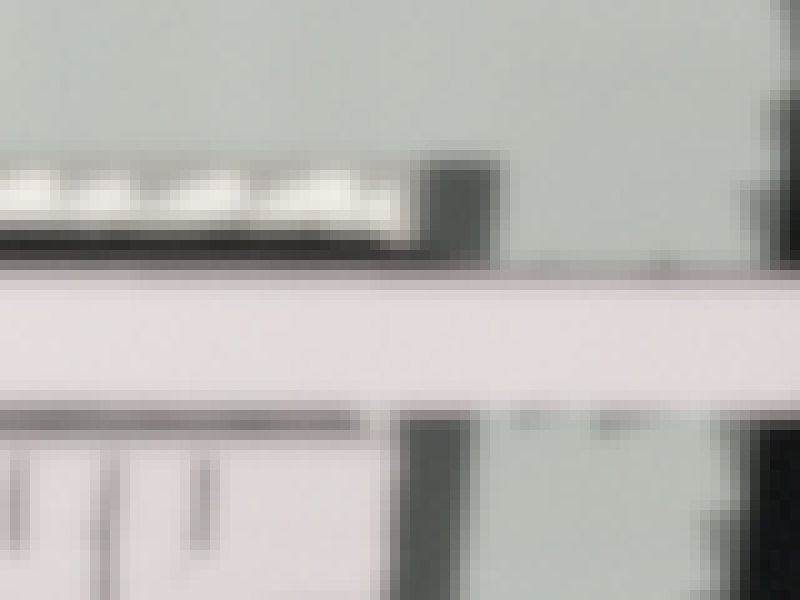

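Run:
```python
from h import *
g=get_image("wrist");s=observe();T=s["tool_rot"];p=s["position"]
R,t=cam(g);print("cam z",(-R.T@t)[2])
th=np.radians(-20.9);Rj=np.array([[np.cos(th),-np.sin(th)],[np.sin(th),np.cos(th)]])
def o(n,u,z): w=onz(g,u,z);print(n,(Rj.T@(w[:2]-[.6195,.184])*1000).round(1))
for r,a,b in((190,409.2,416.2),(198,408.4,415.2),(210,407.4,414.1),(225,406.2,412.6),(240,404.8,411.2)):
    o(f"{r} sq .018",(a,r),.018);o("   face top .022",(b,r),.022)
o("notch bot .008",(411.5,158),.008);o("notch top .022",(419.7,158),.022)
o("notch right edge bed",(411.5,158),.008)
```

```text
cam z 0.16607578117271357
190 sq .018 [-1.2 -1.5]
   face top .022 [ 1.2 -0.6]
198 sq .018 [-1.3 -6. ]
   face top .022 [ 1.1 -4.9]
210 sq .018 [ -1.3 -12.8]
   face top .022 [  1.1 -11.5]
225 sq .018 [ -1.2 -21.5]
   face top .022 [  1. -20.]
240 sq .018 [ -1.3 -30.5]
   face top .022 [  1.  -28.8]
notch bot .008 [ 1.6 14.4]
notch top .022 [ 1.5 16.1]
notch right edge bed [ 1.6 14.4]
```

The image shows a gap of about 2.3 mm between the square and the far fence, so the resistance in x may only be friction. I'll relieve the down-force and the y-push, then seat x on its own.

```bash
python3 -m pendant '[20,-0.05,0,-0.04,0,0,0,20,0,0,0,0,0,0]'; python3 -m pendant '[20,0,0.02,0,0,0,0,20,0,0,0,0,0,0]';python3 -m pendant '[20,0,0.03,0,0,0,0,20,0,0,0,0,0,0]'
cat > chk.py <<'E'
from h import *
g=get_image("wrist");s=observe();T=s["tool_rot"];p=s["position"]
gr=cv2.cvtColor(g["frame"],cv2.COLOR_RGB2GRAY).astype(float)
th=np.radians(-20.9);Rj=np.array([[np.cos(th),-np.sin(th)],[np.sin(th),np.cos(th)]])
print("F tool",(T.T@s["ft_force"]).round(1),"tcp jig",(Rj.T@(p[:2]-[.6195,.184])*1000).round(2),p[2])
for r in(190,198,225,240):
    d=np.diff(gr[r,396:430]); a=396.5+d.argmin(); b=396.5+d.argmax()
    x=[ (Rj.T@(onz(g,u,z)[:2]-[.6195,.184])*1000)[0] for u,z in(((a,r),.018),((b,r),.022))]
    print(r,a,b,np.round(x,1))
E
python3 chk.py
```

```text
time_s: 18.15
position: [0.5664, 0.1678, 0.0258]
tool_rot: [[0.357, 0.934, 0.001], [0.934, -0.357, 0.0], [0.0, 0.0, -1.0]]
ft_force: [-0.8, -0.2, -2.8]
grip_width: 0.0273
time_s: 18.35
position: [0.5666, 0.1678, 0.0252]
tool_rot: [[0.357, 0.934, -0.002], [0.934, -0.357, 0.0], [-0.0, -0.002, -1.0]]
ft_force: [-4.2, 2.0, -3.0]
grip_width: 0.0271
time_s: 18.55
position: [0.5667, 0.1678, 0.0251]
tool_rot: [[0.358, 0.934, -0.005], [0.934, -0.358, 0.001], [-0.001, -0.005, -1.0]]
ft_force: [-7.8, 4.7, -0.1]
grip_width: 0.0272
F tool [ 0.8 -7.8  1.1] tcp jig [-43.47 -33.97] 0.025130945868250237
190 407.5 410.5 [1.  1.3]
198 407.5 409.5 [1.3 1.2]
225 405.5 407.5 [1.4 1.3]
240 403.5 405.5 [1.  0.9]
```

The gap to the far fence is closed, confirming that friction had been holding it off. Now I'll press y.

```bash
python3 -m pendant '[20,0.02,0,0,0,0,0,20,0,0,0,0,0,0]'; python3 -m pendant '[20,0.03,0,0,0,0,0,20,0,0,0,0,0,0]'; python3 chk.py
```

```text
time_s: 18.8
position: [0.5668, 0.1679, 0.0251]
tool_rot: [[0.358, 0.934, -0.006], [0.934, -0.358, -0.001], [-0.003, -0.005, -1.0]]
ft_force: [-9.8, -1.1, -0.3]
grip_width: 0.0269
time_s: 19.0
position: [0.5668, 0.1679, 0.0251]
tool_rot: [[0.358, 0.934, -0.007], [0.934, -0.358, -0.003], [-0.005, -0.006, -1.0]]
ft_force: [-13.8, -8.5, 3.3]
grip_width: 0.027
F tool [-13.1  -9.6  -3.4] tcp jig [-43.45 -33.81] 0.025113853542068937
190 407.5 410.5 [0.9 1.3]
198 407.5 410.5 [1.3 1.6]
225 405.5 407.5 [1.4 1.3]
240 403.5 405.5 [1.  0.9]
```

Run:
```python
from h import *
g=get_image("wrist");crop(g,330,150,430,225,"w15.png",8)
gr=cv2.cvtColor(g["frame"],cv2.COLOR_RGB2GRAY).astype(int)
th=np.radians(-20.9);Rj=np.array([[np.cos(th),-np.sin(th)],[np.sin(th),np.cos(th)]])
for c in(260,300,340,370,385,395): print(c,gr[176:194,c].tolist())
for r in(182,183,184,185,186): print(r,[(Rj.T@(onz(g,(380,r),z)[:2]-[.6195,.184])*1000).round(1)[1] for z in(.008,.018,.022)])
```

```text
260 [191, 191, 191, 191, 191, 191, 191, 187, 182, 174, 171, 173, 176, 177, 176, 176, 183, 193]
300 [189, 189, 189, 189, 190, 191, 190, 189, 189, 195, 207, 216, 219, 219, 217, 216, 216, 217]
340 [190, 190, 189, 189, 189, 189, 189, 189, 187, 188, 198, 211, 218, 219, 219, 219, 218, 219]
370 [223, 222, 220, 207, 179, 137, 124, 155, 187, 206, 209, 205, 200, 198, 199, 197, 192, 186]
385 [222, 221, 218, 206, 181, 146, 130, 151, 185, 207, 215, 217, 217, 217, 218, 217, 216, 216]
395 [221, 220, 219, 211, 188, 155, 134, 152, 185, 207, 215, 216, 216, 216, 216, 217, 216, 216]
182 [np.float64(0.7), np.float64(2.8), np.float64(3.6)]
183 [np.float64(0.1), np.float64(2.2), np.float64(3.1)]
184 [np.float64(-0.5), np.float64(1.7), np.float64(2.5)]
185 [np.float64(-1.1), np.float64(1.1), np.float64(2.0)]
186 [np.float64(-1.6), np.float64(0.6), np.float64(1.5)]
```

View pics/w15.png

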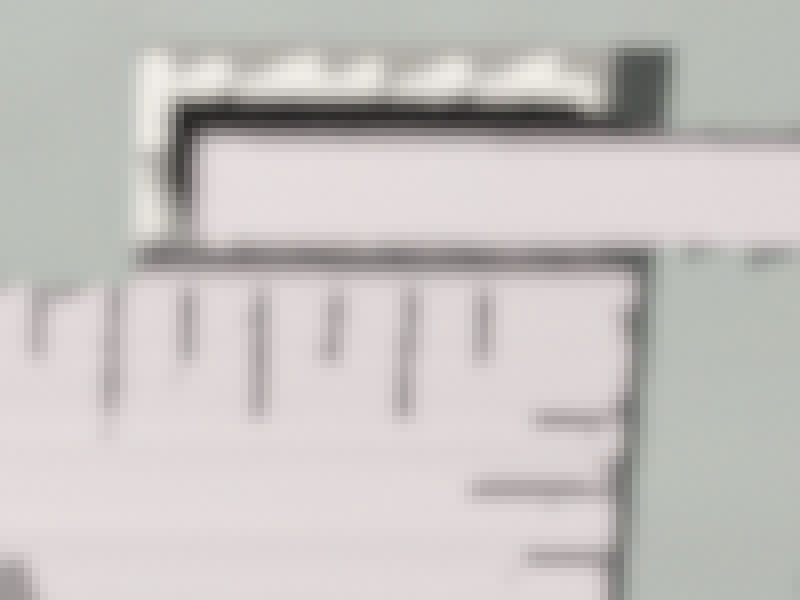

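```bash
python3 -m pendant '[20,0,0.015,0,0,0,0,20,0,0,0,0,0,0,20,0,0,0,0,0,0,20,0,0,0,0,0,0,20,0,0,0,0,0,0]'; python3 chk.py
python3 - <<'E'
from h import *
b=get_image("side");print(blobs(red(b),5),observe()["qvel"].round(2));crop(b,0,60,640,400,"s16.png",1);crop(get_image("scene"),0,100,640,400,"c16.png",1)
E
```

```text
time_s: 19.6
position: [0.5668, 0.1679, 0.0251]
tool_rot: [[0.358, 0.934, -0.009], [0.934, -0.358, -0.002], [-0.005, -0.007, -1.0]]
ft_force: [-15.7, -6.7, 5.8]
grip_width: 0.0273
F tool [-13.  -12.1  -5.1] tcp jig [-43.47 -33.82] 0.025121616301091176
190 407.5 410.5 [0.9 1.3]
198 407.5 410.5 [1.3 1.6]
225 405.5 407.5 [1.4 1.2]
240 403.5 405.5 [0.9 0.8]
[([309.5, 194.9], [305, 190, 10, 11, 96])] [-0.01  0.04 -0.   -0.03  0.1   0.04]
```

View pics/s16.png

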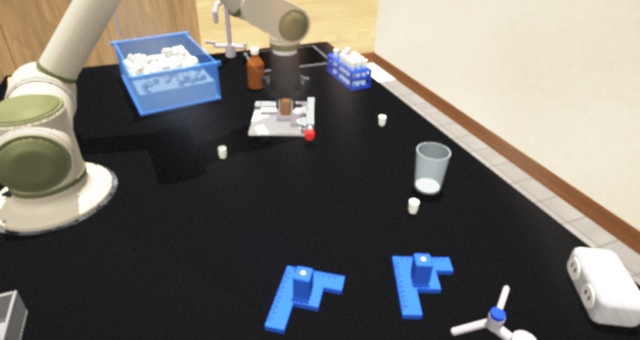

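The side view shows the square in the jig at (285,115), the knob home at (309,134), and the bottle, beaker and stoppers where they started. The forces are steady, so I'm handing in.

```bash
python3 -c "
from rig import *
print(close_job());print(observe()['ft_force'])"
```

```text
the job is handed in; nothing more can be done
None
the job is handed in; nothing more can be done
```

The job is handed in at about 20 s of the 64 s allowed. The wiper was cycled, and the steel square is gripped in the corner and pressed against both fences.

- **Wiper:** I pulled the knob about 45 mm out to its stop, where a further 3 mm of command only raised the force to about 24 N. I then pushed it home to its stop with about 25 N. In the side camera the knob is back at its starting pixel.
- **Square:** I took it by the wooden grip, laid it flat on the bed and pushed it towards the corner. On the first press the forces looked right, but the picture showed a gap of about 2.3 mm to the far fence, because friction was holding it. I eased the load, seated it on the far fence first, and then pressed it against the side fence.
- **Last checks:**
  - The push is about 12 N towards the far fence and 13 N towards the side fence.
  - In the picture both edges meet the fences to within about 0.5 mm.
  - The tool is tilted about 0.01 rad and the grip reads 27 mm.
  - The bottle, beaker and stoppers look unmoved.
- **Disagreement:** My measured jig origin is about 1–2 mm off from the fence edges seen close up, so I judged the seating by the gaps between edges and by the forces. The contact force on each fence was not measured separately, only the total at the wrist.

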